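Set the vent cap of a valve box

TASK

Lift the loose cover plate by its bar handle straight up off the two pins of the open valve box and lay it flat in the middle of the square bench mat, letting go of it there without dropping it. Then screw the knurled vent cap inside the box down clockwise until it bottoms out, back it off a quarter turn anticlockwise, and finish while still holding the cap at that setting: do not let go of it. Leave the orange-capped bottle, the beaker and the yellow-capped pot where they stand.

Things in the scene. Friction and masses are not known exactly. Their poses are not given: they have to be found in the camera images.
- valve_box: grey open-topped square valve box fixed to the bench, 150 x 150 mm, 66 mm high, walls 6 mm thick, floor 6 mm thick; origin at the centre of its underside, z up. Two steel pins (8 mm thick, rounded tops 11 mm above the rim) stand on corner posts 18 mm square, at its (+60, +60) and (-60, -60) mm. The vent cap stands in its middle. Its place, yaw and side of the bench (left or right, swapped with the mat) vary
- cover_grip (a point): centre of the bar of the handle of the loose aluminium cover plate (156 x 156 x 4 mm, 0.3 kg) that lies on the box's rim, its two 12 mm holes over the pins. The bar is black, 14 mm wide (along this point's x), 90 mm long (along its y) and 14 mm high, carried 25 mm clear above the plate by two 12 mm posts 34 mm either side of the centre; this point is 36 mm above the plate's underside, over the plate's centre. z is the plate's normal
- mat: plain grey felt-like square bench mat fixed to the bench, 190 x 190 x 4 mm; origin at the centre of its underside
- mat_top (a point): centre of the mat's upper face, 4 mm above the bench
- cap_seat (a point): point on the vent cap's vertical axis, fixed to the box, 45 mm above the box's underside: where the cap's centre is when it is bottomed out
- cap_grip (a point): centre of the round black knurled vent cap, 37 mm in diameter and 26 mm high, its flat top 13 mm above this point with a raised pointer rib from the middle to the rim (along this point's x); the axis is upright. Below the cap is only a narrow neck; a valve block 40 x 50 mm has its top 26 mm below this point. Around the cap the box is free out to the walls, 69 mm from the axis
- vent_cap (a joint): angle of the vent cap on its thread, rad: 0 when bottomed out against a hard stop, positive when backed off (anticlockwise seen from above); it starts 0.9 to 2.8 rad backed off and can go to 4.5. 4 mm of rise per turn; it turns against a light friction of about 0.06 N m and stays where it is left
- bottle_stock: bystander: bottle with an orange cap, 60 mm in diameter, 123 mm high; origin at the centre of its underside
- beaker_a: bystander: clear beaker, 49 mm in diameter, 60 mm high; origin at the centre of its underside
- pot_salt: bystander: white pot with a yellow cap, 52 mm in diameter, 82 mm high; origin at the centre of its underside

How it is judged (in metres and radians):
On the way, in this order (a step that is already met when the one before it is completed fails the run):
1. the cover plate lies flat on the mat, let go (horizontal distance between cover_grip and mat_top below 0.06 m and height (world z) of cover_grip below 0.046 m and angle between cover_grip's own z axis and vertical below 0.06 rad and contact force between the fingers and cover below 0.1 N), for 0.2 s.
2. the vent cap is screwed down to its stop (value of joint vent_cap below 0.06 rad), for 0.2 s.
At the end, for the whole second after the job is handed in: the vent cap stands a quarter turn (1.57 rad, within 0.25) back from its stop with the fingers still gripping it (over 1 N), and the cover plate lies flat on the mat, its centre within 60 mm of the mat's centre (value of joint vent_cap between 1.32 and 1.82 rad and contact force between the fingers and vent_cap above 1 N and horizontal distance between cover_grip and mat_top below 0.06 m and height (world z) of cover_grip below 0.046 m and angle between cover_grip's own z axis and vertical below 0.06 rad); the arm keeps its last pose, push and grip.
It fails at once if the cover plate is dropped (falls freely by more than about 18 mm) (linear speed of cover above 0.6 m/s and contact force between the fingers and cover below 0.1 N).
It fails at once if the bottle, the beaker or the pot is moved by more than 30 mm (distance of any of bottle_stock, beaker_a, pot_salt from where it was at the start of the episode above 0.03 m).
It also fails if it takes over 67 s, if anything falls off the work surface, if the arm or the gripper's body presses on something with over 40 N, if the wrist force passes 120 N, or if a joint passes its speed limit or range.

ROBOT

A 6-joint arm with a two-finger parallel gripper is mounted at the origin on a cart in front of the work surface, level with it; the furniture and walls round the work are solid. World frame = base frame: x ahead of the robot, y to its left, z up, the work surface at z = 0. Lengths are in m, angles in degrees, forces in N, time in s.
With the tool pointing down it reaches from about 0.4 to 0.825 m from the base axis. Payload 7 kg.
Tool frame: the origin (TCP) lies between the finger pads; the fingertips stand 25 mm ahead of it and the grasp point (between the pads) lies 6 mm ahead of it; z points along the fingers, y is the line along which they close (so a half turn about z gives the same grasp; the last joint's range is limited). The gripper opens to 88 mm and grips with 3 to 60 N. Pads are 19 mm wide; open, the fingers measure 130 mm over their backs; the gripper's body (78 mm by 193 mm) begins 47 mm behind the grasp point.
Start: joints at [-57.577, 20.546, 0.682, 0, -70.136, -16.507], TCP at [0.185, -0.649, 0.252] pointing down, gripper open.
Joint ranges: [-176.03, 176.03], [-82.01, 121.73], [-58.28, 71.71], [-173.87, 95.51], [-174.79, -0.11], [-173.66, 173.66]. Speed limits (degrees/s): [136.94, 136.94, 172.46, 180, 180, 180].

INTERFACE

Orientations are given as [roll, pitch, yaw] about the fixed x, y, z axes, in that order (R = Rz(yaw) Ry(pitch) Rx(roll)).
In Python, from plant import r gives the robot as it stands.
- The arm moves only by the shell command python3 -m crank 'ROWS' [FORCE]. ROWS is JSON, a list of rows, each a list of 3 entries, a list of its own where there are three numbers: the turn, a rotation vector about the tool's x, y, z in degrees, then the shift along the tool's x, y, z in cm, then the closure, from -1 (fully open) to 1 (shut). In form: [[[wx, wy, wz], [dx, dy, dz], fingers], ...]. A call has 1 to 8 rows; each row shifts and turns the commanded pose from where the row before left it, along the tool's axes as they then stand; what a row does not reach is not made up. A row lasts 1/10 s, in which the tool goes at most 50 mm and 8.59 degrees, less where a joint would pass 70% of its speed; a pose out of reach is approached as far as the arm can. A call with a gripper value outside its range is refused whole. The fingers move at their own pace and stop on an object; FORCE is the grip in N (left out, the last holds). Time passes only in rows, so rows that do not move let the fingers close. It gives the time, the measured TCP pose, the force, the opening and the grip force at its end, in the units of the state.
- r.get_state(): the state, without advancing time (a new reading comes with each control period).
- r.capture(name): name is "scene" or "top"; returns a dict with "color" (400x640x3 uint8, red, green, blue), "range_z" (400x640 float32, m along the optical axis (not along the pixel's ray), 0 where there is no reading), "intrinsics" (3x3 intrinsics, pixels), "world_from_camera" (4x4, takes a point from camera to world coordinates). Camera axes: x right, y down, z forward; pixel columns grow to the right and rows downward; lengths in m; the calibration is good to about 2 mm. A picture is of the moment at which its call begins.
- r.close_job(): hands the job in; it is judged then, once.
The state is a dict: "time_s": time; "joints": joint angles; "qd": joint speeds; "joint_torque": joint torques, N m; "tcp_pos": TCP position; "eef_rot": TCP orientation; "contact_force": force on the tool from outside, world axes, zero at the start; "moment": the same for the moment, N m; "gripper_width": finger opening in m; "gripper_force": force on a finger pad.
Only numpy, scipy, OpenCV 4.12 (cv2) and the standard library are available. Lean on these libraries where they do the work, as an engineer would, in place of code of your own. Each camera call takes 0.05 s, during which the arm holds its last target. There are 200 camera calls.

## Working session

There is one attempt and no reset: what is moved stays moved. The work goes in short steps, Python scripts to look and compute and a shell command to move; the robot and the scene stay as the last step left them, time stands still between calls to the robot, and variables do not carry over. Pictures are saved under pics/ and viewed, at most 10 in all, crops included, and the job is handed in when it is done.

```bash
mkdir -p pics
cat > h.py <<'E'
import numpy as np,cv2
from plant import r
def cap(n,f):
    c=r.capture(n); cv2.imwrite('pics/'+f+'.png',c['color'][...,::-1]); np.savez('/tmp/'+f,**c); return c
def P(c,u,v,z=None):
    K=c['intrinsics'];T=c['world_from_camera'];d=np.array([(u-K[0,2])/K[0,0],(v-K[1,2])/K[1,1],1])
    if z is None:
        return T[:3,:3]@(d*c['range_z'][v,u])+T[:3,3]
    w=T[:3,:3]@d; return T[:3,3]+w*(z-T[2,3])/w[2]
def cloud(c):
    K=c['intrinsics'];T=c['world_from_camera'];z=c['range_z'];v,u=np.mgrid[:400,:640]
    p=np.stack([(u-K[0,2])/K[0,0]*z,(v-K[1,2])/K[1,1]*z,z],-1)
    return p@T[:3,:3].T+T[:3,3]
E
python3 - <<'E'
from h import *
for n in('scene','top'):
    c=cap(n,n+'1'); print(n,c['world_from_camera'].round(3).tolist())
print(r.get_state())
E
```

```text
scene [[-0.832, -0.351, 0.429, 0.211], [-0.554, 0.525, -0.646, 0.798], [0.002, -0.776, -0.631, 0.623], [0.0, 0.0, 0.0, 1.0]]
top [[-0.016, -0.989, 0.145, 0.434], [-1.0, 0.018, 0.011, 0.226], [-0.014, -0.145, -0.989, 0.987], [0.0, 0.0, 0.0, 1.0]]
{'time_s': 0.1, 'joints': array([-5.75741300e+01,  2.05874381e+01,  6.39388275e-01, -1.67167816e-02,
       -7.01362067e+01, -1.65039477e+01]), 'qd': array([ 0.04239895, -0.12861803,  0.19511258,  0.05857266, -0.0577041 ,
        0.0494729 ]), 'joint_torque': array([-1.47923969e-03, -5.84165239e+01,  2.93748808e+01,  7.01557472e+00,
        1.00962940e-02, -5.47640457e-05]), 'tcp_pos': array([ 0.18500075, -0.64874016,  0.25072113]), 'eef_rot': array([ 1.79914750e+02, -8.86951520e-03, -1.64083763e+02]), 'contact_force': array([-0.01181579,  0.92166589,  0.29818462]), 'moment': array([ 0.00289585, -0.00405823, -0.03217241]), 'gripper_force': 0.0, 'gripper_width': 0.08797349384471416}
```

View pics/top1.png

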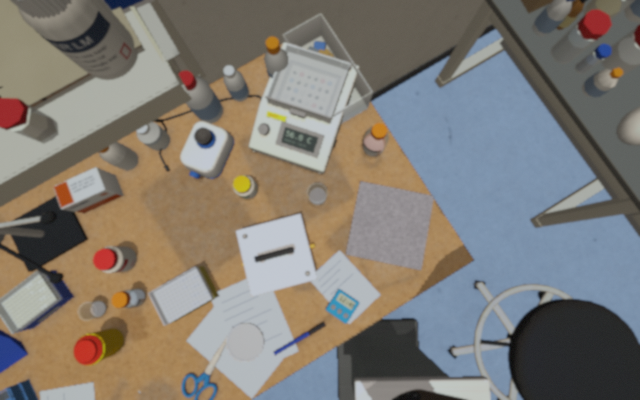

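View pics/scene1.png

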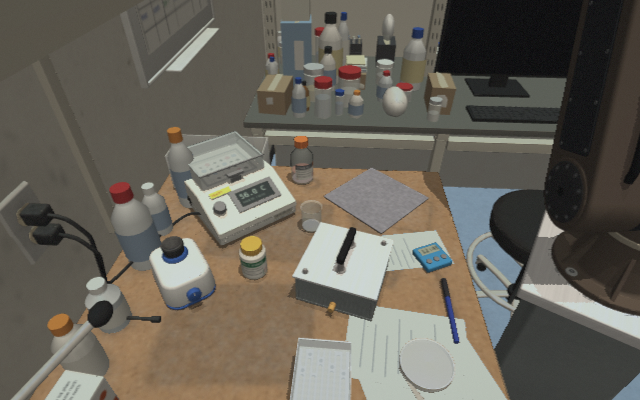

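Top view: the cover is at about (276,254), its bar running from (256,258) to (294,250). The mat is at (390,225), the bottle at (376,135), the beaker at (317,195) and the pot at (244,186).

Run:
```python
from h import *
c=dict(np.load('/tmp/top1.npz')); p=cloud(c)
def rect(m,name):
    m=m.astype(np.uint8); n,l,s,ce=cv2.connectedComponentsWithStats(m); i=1+np.argmax(s[1:,4])
    q=p[l==i]; R=cv2.minAreaRect((q[:,:2]*1000).astype(np.float32)); print(name,s[i],'rect',np.round(R[0],1),np.round(R[1],1),R[2],'z',np.median(q[:,2])); return q
roi=np.zeros((400,640),bool); roi[200:310,225:330]=1
z=p[...,2]
rect(roi&(z>.06)&(z<.085),'plate'); b=rect(roi&(z>.09)&(z<.13),'bar')
rect(roi&(z>.055)&(z<.085)&(c['color'].min(-1)>150),'platewhite')
roi2=np.zeros((400,640),bool); roi2[170:280,335:445]=1
col=c['color'].astype(int); rect(roi2&(np.ptp(col,axis=-1)<25)&(col.mean(-1)>80)&(np.abs(z)<.03),'mat')
for n,u,v in [('bottle',376,130),('beaker',317,190),('pot',243,184),('bar1',258,257),('bar2',292,251),('bar',275,254),('mat',390,225),('m1',363,182),('m2',433,196),('m3',418,268),('m4',347,251),('pl',255,235),('scaleTray',310,80)]:
    print(n,P(c,u,v).round(3))
print([P(c,u,v,.004).round(3).tolist() for u,v in [(363,182),(433,196),(418,268),(347,251)]])
print('bar ends at .109',P(c,256,258,.109).round(3),P(c,294,250,.109).round(3))
print([P(c,u,v,.07).round(4).tolist() for u,v in [(236,227),(301,213),(316,280),(250,294)]])
im=cv2.resize(c['color'][195:285,220:450,::-1],None,fx=3.4,fy=3.4,interpolation=cv2.INTER_CUBIC); cv2.imwrite('pics/crop1.png',im)
```

```text
plate [ 236  214   81   83 4282] rect [448.3 340.4] [156.3 156.4] 13.846344947814941 z 0.0697619485028888
bar [254 247  40  16 260] rect [448.2 339.9] [14.1 89.2] 13.951266288757324 z 0.10825826357632773
platewhite [ 236  214   81   83 4230] rect [448.3 340.3] [156.3 156.2] 13.893431663513184 z 0.06975868230613835
mat [ 346  182   88   88 5656] rect [519.7  60.3] [191.5 191.6] 76.91797637939453 z 0.003539275128361219
bottle [0.725 0.103 0.123]
beaker [0.61  0.242 0.002]
pot [0.613 0.414 0.082]
bar1 [0.442 0.374 0.109]
bar2 [0.454 0.298 0.109]
bar [0.448 0.336 0.109]
mat [0.517 0.061 0.003]
m1 [0.629 0.124 0.001]
m2 [ 0.589 -0.051  0.003]
m3 [ 0.41  -0.003  0.003]
m4 [0.455 0.17  0.004]
pl [0.494 0.387 0.07 ]
scaleTray [0.848 0.252 0.124]
[[0.628, 0.125, 0.004], [0.589, -0.05, 0.004], [0.41, -0.003, 0.004], [0.455, 0.17, 0.004]]
bar ends at .109 [0.44  0.378 0.109] [0.457 0.294 0.109]
[[0.5134, 0.4322, 0.07], [0.5436, 0.2795, 0.07], [0.3884, 0.2466, 0.07], [0.3594, 0.3979, 0.07]]
```

View pics/crop1.png

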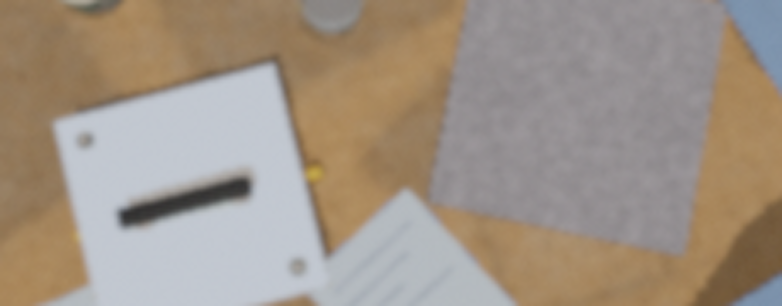

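The cover is at (0.448, 0.340) with yaw 13.9°. The mat is at (0.520, 0.060) with yaw −13.1°. First I swing round on an arc.

```bash
python3 -m crank '[[[0,0,-4.2],[-5,0,0],-1],[[0,0,-4.2],[-5,0,0],-1],[[0,0,-4.2],[-5,0,0],-1],[[0,0,-4.2],[-5,0,0],-1],[[0,0,-4.2],[-5,0,0],-1],[[0,0,-4.2],[-5,0,0],-1],[[0,0,-4.2],[-5,0,0],-1],[[0,0,-4.2],[-5,0,0],-1]]'
python3 -m crank '[[[0,0,-4.2],[-5,0,0],-1],[[0,0,-4.2],[-5,0,0],-1],[[0,0,-4.2],[-5,0,0],-1],[[0,0,-4.2],[-5,0,0],-1],[[0,0,-4.2],[-5,0,0],-1],[[0,0,-4.2],[-5,0,0],-1],[[0,0,-4.2],[-5,0,0],-1],[[0,0,-4.2],[-5,0,0],-1]]'
cat >> h.py <<'E'
def go(x,y,z,yaw):
    s=r.get_state();a=np.radians(s['eef_rot'][2]);d=np.array([x,y,z])-s['tcp_pos']
    print('t',round(s['time_s'],2),'tcp',s['tcp_pos'].round(4),'rot',s['eef_rot'].round(2),'F',s['contact_force'].round(1),'w',round(s['gripper_width'],4),'gf',round(s['gripper_force'],1),'q',s['joints'].round(0))
    w=-((yaw-s['eef_rot'][2]+180)%360-180); 
    print('shift cm',(100*np.array([np.cos(a)*d[0]+np.sin(a)*d[1],np.sin(a)*d[0]-np.cos(a)*d[1],-d[2]])).round(2),'then wz',round(w,2))
E
python3 -c "
from h import *
go(.4483,.3402,.2,-76.1)"
```

```text
time_s: 0.9
tcp_pos: [0.5259, -0.4467, 0.2509]
eef_rot: [179.9, -0.0, -130.3]
contact_force: [-0.4, -0.6, 0.7]
gripper_width: 0.0879
gripper_force: 0.0
time_s: 1.7
tcp_pos: [0.6964, -0.0911, 0.2508]
eef_rot: [179.9, -0.0, -96.7]
contact_force: [0.7, -0.1, 0.4]
gripper_width: 0.0874
gripper_force: 0.0
t 1.7 tcp [ 0.6964 -0.0911  0.2508] rot [ 1.7995e+02 -1.0000e-02 -9.6710e+01] F [ 0.7 -0.1  0.4] w 0.0874 gf 0.0 q [  8.  23.   5.  -0. -71. -15.]
shift cm [-39.93  29.68   5.08] then wz -20.61
```

```bash
python3 -m crank '[[[0,0,0],[-4,2.97,0],-1],[[0,0,0],[-4,2.97,0],-1],[[0,0,0],[-4,2.97,0],-1],[[0,0,0],[-4,2.97,0],-1],[[0,0,0],[-4,2.97,0],-1],[[0,0,0],[-4,2.97,0],-1],[[0,0,0],[-4,2.97,0],-1],[[0,0,0],[-4,2.97,0],-1]]' >/dev/null
python3 -m crank '[[[0,0,0],[-4,2.97,0],-1],[[0,0,0],[-3.9,2.97,0],-1],[[0,0,-7],[0,0,2],-1],[[0,0,-7],[0,0,2],-1],[[0,0,-6.6],[0,0,1],-1],[[0,0,0],[0,0,0],-1],[[0,0,0],[0,0,0],-1]]'
python3 -c "
from h import *
go(.4483,.3402,.112,-76.1)"
```

```text
time_s: 3.2
tcp_pos: [0.4491, 0.3385, 0.2017]
eef_rot: [180.0, -0.0, -76.5]
contact_force: [0.0, -0.3, -0.0]
gripper_width: 0.0875
gripper_force: 0.0
t 3.2 tcp [0.4491 0.3385 0.2017] rot [ 1.7999e+02 -3.0000e-02 -7.6470e+01] F [ 0.  -0.3 -0. ] w 0.0875 gf 0.0 q [ 57.  12. -18.   0. -60. -43.]
shift cm [-0.18  0.04  8.97] then wz -0.37
```

```bash
python3 -m crank '[[[0,0,0],[-0.18,0.04,2],-0.3],[[0,0,-0.4],[0,0,2.4],-0.3],[[0,0,0],[0,0,2],-0.3],[[0,0,0],[0,0,1.5],-0.3],[[0,0,0],[0,0,1.0],-0.3],[[0,0,0],[0,0,0.5],-0.3],[[0,0,0],[0,0,0],-0.3],[[0,0,0],[0,0,0],1]]' 40
python3 -m crank '[[[0,0,0],[0,0,0],1],[[0,0,0],[0,0,0],1],[[0,0,0],[0,0,0],1],[[0,0,0],[0,0,0],1],[[0,0,0],[0,0,0],1]]' 40
python3 -c "
from h import *
go(.4483,.3402,.112,-76.1);cap('scene','s2')"
```

```text
time_s: 4.0
tcp_pos: [0.4486, 0.3406, 0.1084]
eef_rot: [-179.9, 0.0, -75.9]
contact_force: [0.1, 0.7, -0.1]
gripper_width: 0.0532
gripper_force: 0.0
time_s: 4.5
tcp_pos: [0.4484, 0.3404, 0.1077]
eef_rot: [-180.0, 0.0, -75.9]
contact_force: [1.3, -0.1, -2.1]
gripper_width: 0.0148
gripper_force: 0.7
t 4.5 tcp [0.4484 0.3404 0.1077] rot [-1.7997e+02  1.0000e-02 -7.5880e+01] F [ 1.3 -0.1 -2.1] w 0.0148 gf 0.7 q [ 57.  18. -24.   0. -48. -43.]
shift cm [ 0.02  0.01 -0.43] then wz 0.22
```

View pics/s2.png

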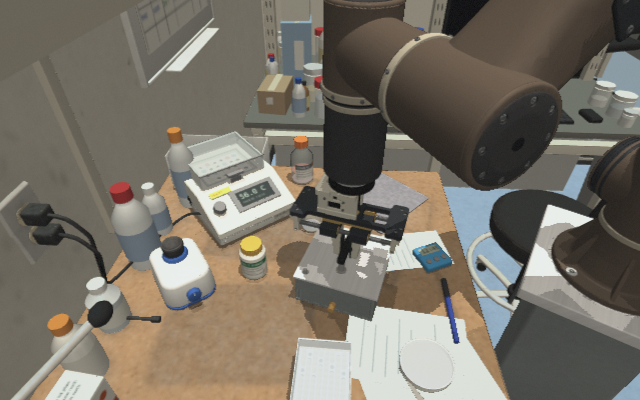

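The fingers straddle the bar at about (345,243) and are just making contact. I let them squeeze, then lift slowly.

```bash
python3 -m crank '[[[0,0,0],[0,0,0],1],[[0,0,0],[0,0,0],1],[[0,0,0],[0,0,0],1],[[0,0,0],[0,0,-0.5],1],[[0,0,0],[0,0,-0.8],1],[[0,0,0],[0,0,-0.8],1],[[0,0,0],[0,0,-0.8],1],[[0,0,0],[0,0,0],1]]' 40
python3 -c "
from h import *
go(.5197,.0603,.25,-102.9)"
```

```text
time_s: 5.35
tcp_pos: [0.4486, 0.3408, 0.1381]
eef_rot: [-179.9, 0.1, -75.9]
contact_force: [0.2, 0.3, -2.9]
gripper_width: 0.0134
gripper_force: 40.0
t 5.35 tcp [0.4486 0.3408 0.1381] rot [-1.799e+02  8.000e-02 -7.587e+01] F [ 0.2  0.3 -2.9] w 0.0134 gf 40.0 q [ 57.  16. -22.   0. -52. -43.]
shift cm [ 28.94  -0.05 -11.19] then wz 27.03
```

```bash
python3 -m crank '[[[0,0,0],[0,0,-1],1],[[0,0,0],[0,0,-2],1],[[0,0,0],[0,0,-2],1],[[0,0,0],[0,0,-1],1],[[0,0,0],[1,0,0],1],[[0,0,0],[2.5,0,0],1],[[0,0,0],[3.5,0,0],1],[[0,0,0],[3.5,0,0],1]]' >/dev/null
python3 -m crank '[[[0,0,0],[3.5,0,0],1],[[0,0,0],[3.5,0,0],1],[[0,0,0],[3.5,0,0],1],[[0,0,0],[3.5,0,0],1],[[0,0,0],[3,0,0],1],[[0,0,0],[1.4,0,0],1],[[0,0,3],[0,0,0],1],[[0,0,6],[0,0,0],1]]' >/dev/null
python3 -m crank '[[[0,0,6],[0,0,0],1],[[0,0,6],[0,0,0],1],[[0,0,4],[0,0,0],1],[[0,0,2],[0,0,0],1],[[0,0,0],[0,0,0],1],[[0,0,0],[0,0,0],1],[[0,0,0],[0,0,0],1]]'
python3 -c "
from h import *
go(.5197,.0603,.048,-102.9);cap('scene','s3')"
```

```text
time_s: 7.65
tcp_pos: [0.5185, 0.0599, 0.1963]
eef_rot: [180.0, -0.0, -102.8]
contact_force: [-0.3, -0.0, -3.8]
gripper_width: 0.0137
gripper_force: 40.0
t 7.65 tcp [0.5185 0.0599 0.1963] rot [ 1.7998e+02 -1.0000e-02 -1.0283e+02] F [-0.3 -0.  -3.8] w 0.0137 gf 40.0 q [ 28.   9. -23.  -0. -58. -41.]
shift cm [-0.06 -0.11 14.83] then wz 0.07
```

View pics/s3.png

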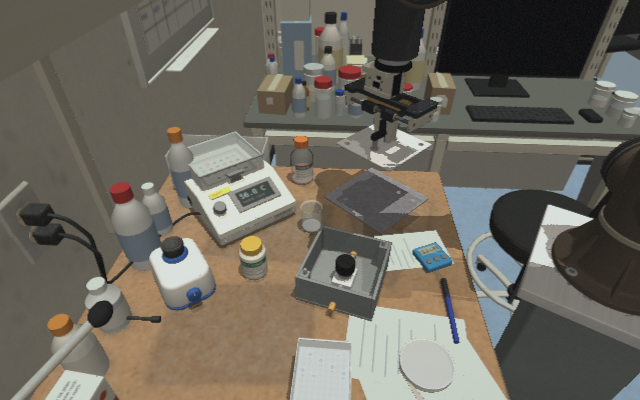

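The cover hangs level over the mat at about (383,145), and the open box shows the cap at (346,265). Lowering it now.

```bash
python3 -m crank '[[[0,0,0],[-0.06,-0.11,1.5],1],[[0,0,0],[0,0,3],1],[[0,0,0],[0,0,3],1],[[0,0,0],[0,0,3],1],[[0,0,0],[0,0,2],1],[[0,0,0],[0,0,1],1],[[0,0,0],[0,0,0.6],1],[[0,0,0],[0,0,0],1]]' 40
python3 -m crank '[[[0,0,0],[0,0,0.3],1],[[0,0,0],[0,0,0.3],1],[[0,0,0],[0,0,0.2],1],[[0,0,0],[0,0,0],1],[[0,0,0],[0,0,0],1]]'
```

```text
time_s: 8.5
tcp_pos: [0.52, 0.0604, 0.0555]
eef_rot: [180.0, -0.0, -102.9]
contact_force: [-0.0, 0.1, -3.2]
gripper_width: 0.0137
gripper_force: 40.0
time_s: 9.0
tcp_pos: [0.52, 0.0604, 0.0477]
eef_rot: [-180.0, 0.0, -102.9]
contact_force: [0.9, -0.3, -3.6]
gripper_width: 0.0133
gripper_force: 40.0
```

```bash
python3 -m crank '[[[0,0,0],[0,0,0.15],1],[[0,0,0],[0,0,0.1],1],[[0,0,0],[0,0,0],1]]'
```

```text
time_s: 9.3
tcp_pos: [0.52, 0.0604, 0.0457]
eef_rot: [-180.0, 0.0, -102.9]
contact_force: [-2.6, -0.0, 3.5]
gripper_width: 0.0137
gripper_force: 40.0
```

Down on the mat (Fz went from −3.6 to +3.5). Letting go and backing straight up.

```bash
python3 -m crank '[[[0,0,0],[0,0,0],0.2],[[0,0,0],[0,0,0],0],[[0,0,0],[0,0,0],-0.2],[[0,0,0],[0,0,0],-0.2],[[0,0,0],[0,0,0],-0.2],[[0,0,0],[0,0,-1],-0.2],[[0,0,0],[0,0,-2],-0.2],[[0,0,0],[0,0,-3],-0.2]]'
python3 -m crank '[[[0,0,0],[0,0,-4],-0.2],[[0,0,0],[0,0,-4],-0.2],[[0,0,0],[0,0,-3],-0.2],[[0,0,0],[0,0,0],-0.2],[[0,0,0],[0,0,0],-0.2]]'
python3 - <<'E'
from h import *
a=cap('top','t4');b=cap('scene','s4')
ia=cv2.resize(a['color'][200:310,225:445,::-1],None,fx=3.6,fy=3.6,interpolation=cv2.INTER_CUBIC)
ib=cv2.resize(b['color'][150:320,290:460,::-1],None,fx=3.5,fy=3.5,interpolation=cv2.INTER_CUBIC)
cv2.imwrite('pics/t4c.png',ia);cv2.imwrite('pics/s4c.png',ib)
go(.4483,.3402,.17,0)
E
```

```text
time_s: 10.1
tcp_pos: [0.5189, 0.0599, 0.1051]
eef_rot: [179.9, -0.1, -102.9]
contact_force: [0.2, -0.2, -0.2]
gripper_width: 0.0524
gripper_force: 0.0
time_s: 10.6
tcp_pos: [0.52, 0.0604, 0.2163]
eef_rot: [-179.9, 0.1, -102.9]
contact_force: [0.7, 0.0, -0.5]
gripper_width: 0.0529
gripper_force: 0.0
t 10.7 tcp [0.5192 0.0601 0.2145] rot [ 1.7994e+02 -2.0000e-02 -1.0290e+02] F [-0.3 -0.  -0.7] w 0.0527 gf 0.0 q [ 28.   8. -21.  -0. -61. -41.]
shift cm [-25.72  13.16   4.45] then wz -102.9
```

View pics/t4c.png

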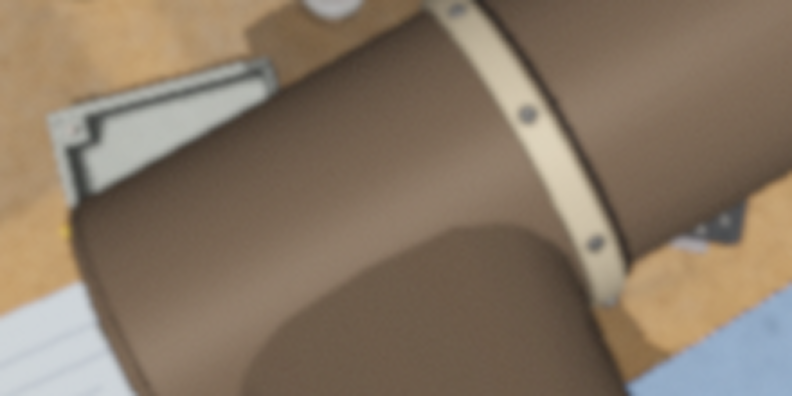

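View pics/s4c.png

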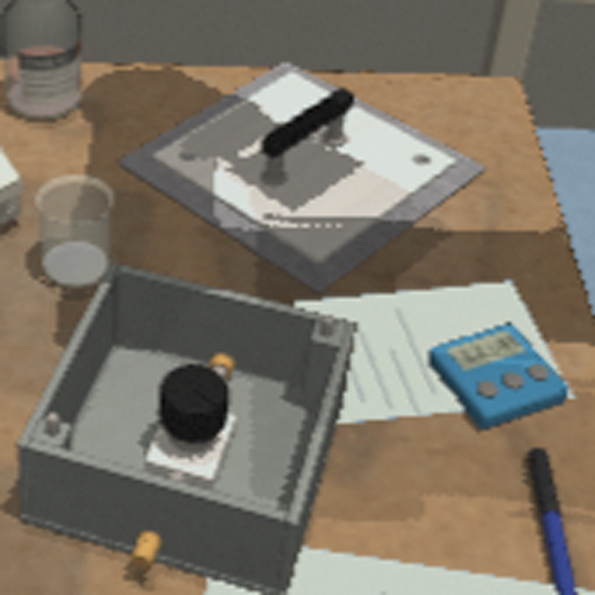

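The cover lies flat in the middle of the mat. The cap is upright in the open box at crop (195,400). I locate it from the scene depth.

```bash
python3 - <<'E'
from h import *
c=dict(np.load('/tmp/s4.npz'));p=cloud(c);col=c['color'].astype(int)
d=np.hypot(p[...,0]-.448,p[...,1]-.340)
m=(d<.035)&(p[...,2]>.05)&(p[...,2]<.075)
q=p[m];print(len(q),np.percentile(q[:,2],[5,50,95]))
t=q[np.abs(q[:,2]-np.percentile(q[:,2],80))<.002];print(cv2.minEnclosingCircle((t[:,:2]*1000).astype(np.float32)))
q=p[(np.hypot(p[...,0]-.52,p[...,1]-.06)<.06)&(p[...,2]>.03)&(p[...,2]<.06)];print('bar',cv2.minAreaRect((q[:,:2]*1000).astype(np.float32)),np.median(q[:,2]))
E
python3 -m crank '[[[0,0,0],[-2,1,0],-0.2],[[0,0,0],[-3.5,1.8,0],-0.2],[[0,0,0],[-3.5,1.8,0],-0.2],[[0,0,0],[-3.5,1.8,0],-0.2],[[0,0,0],[-3.5,1.8,0],-0.2],[[0,0,0],[-3.5,1.8,0],-0.2],[[0,0,0],[-3.5,1.8,0],-0.2],[[0,0,0],[-2.7,1.35,0],-0.2]]' >/dev/null
python3 -m crank '[[[0,0,-8.3],[0,0,0],-0.2],[[0,0,-8.3],[0,0,0],-0.2],[[0,0,-8.3],[0,0,0],-0.2],[[0,0,-8.3],[0,0,0],-0.2],[[0,0,-8.3],[0,0,0],-0.2],[[0,0,-8.3],[0,0,0],-0.2],[[0,0,-8.3],[0,0,0],-0.2],[[0,0,-8.3],[0,0,0],-0.2]]' 
python3 -m crank '[[[0,0,-8.3],[0,0,0],-0.2],[[0,0,-8.3],[0,0,0],-0.2],[[0,0,-8.3],[0,0,0],-0.2],[[0,0,-8.3],[0,0,0],-0.2],[[0,0,-8.3],[0,0,0],-0.2],[[0,0,-8.3],[0,0,0],-0.2],[[0,0,-8.3],[0,0,0],-0.2],[[0,0,-8.3],[0,0,0],-0.2]]' >/dev/null
python3 -m crank '[[[0,0,-8.3],[0,0,0],-0.2],[[0,0,-8.3],[0,0,0],-0.2],[[0,0,-8.3],[0,0,0],-0.2],[[0,0,-8.3],[0,0,0],-0.2],[[0,0,-8.3],[0,0,0],-0.2],[[0,0,-8.3],[0,0,0],-0.2],[[0,0,-8.3],[0,0,0],-0.2],[[0,0,-8.3],[0,0,0],-0.2]]' >/dev/null
python3 -m crank '[[[0,0,-7],[0,0,0],-0.2],[[0,0,0],[0,0,0],-0.2],[[0,0,0],[0,0,0],-0.2]]' >/dev/null
python3 -c "
from h import *
go(.4483,.3402,.054,104)"
```

```text
285 [0.05232735 0.05989024 0.06169277]
((448.8445739746094, 339.7929992675781), 19.339210510253906)
bar ((520.0744018554688, 60.4980354309082), (90.58116149902344, 14.78095531463623), 77.18574523925781) 0.04572057346326158
time_s: 12.3
tcp_pos: [0.4485, 0.3396, 0.2135]
eef_rot: [179.8, -0.0, -36.1]
contact_force: [0.4, 0.1, -0.4]
gripper_width: 0.0526
gripper_force: 0.0
t 14.2 tcp [0.4487 0.3399 0.2141] rot [-1.7992e+02  7.0000e-02  1.0311e+02] F [ 0.6  1.2 -1. ] w 0.0528 gf 0.0 q [ 57.  12. -17.  -0. -62. 136.]
shift cm [ 0.04 -0.04 16.01] then wz -0.89
```

```bash
python3 -m crank '[[[0,0,0],[0,0,2],-0.2],[[0,0,0],[0,0,3.5],-0.2],[[0,0,0],[0,0,3.5],-0.2],[[0,0,0],[0,0,2.5],-0.2],[[0,0,0],[0,0,2],-0.2],[[0,0,0],[0,0,1.5],-0.2],[[0,0,0],[0,0,0.9],-0.2],[[0,0,0],[0,0,0],-0.2]]'
python3 -m crank '[[[0,0,0],[0,0,0],0.3],[[0,0,0],[0,0,0],0.3],[[0,0,0],[0,0,0],0.3],[[0,0,0],[0,0,0],0.3],[[0,0,0],[0,0,0],0.3],[[0,0,0],[0,0,0],0.3]]' 20
python3 -c "
from h import *
go(.4483,.3402,.054,104);print(r.get_state()['moment'])"
```

```text
time_s: 15.0
tcp_pos: [0.4485, 0.3395, 0.0547]
eef_rot: [-179.9, 0.1, 103.2]
contact_force: [-0.4, 0.5, 0.6]
gripper_width: 0.0524
gripper_force: 0.0
time_s: 15.6
tcp_pos: [0.4497, 0.3408, 0.0569]
eef_rot: [179.9, -0.1, 103.3]
contact_force: [3.4, -1.6, 4.1]
gripper_width: 0.0365
gripper_force: 20.0
t 15.6 tcp [0.4497 0.3408 0.0569] rot [ 1.7990e+02 -6.0000e-02  1.0333e+02] F [ 3.4 -1.6  4.1] w 0.0365 gf 20.0 q [ 57.  22. -27.   0. -41. 136.]
shift cm [-0.02 -0.15  0.29] then wz -0.67
[-0.21099987 -1.16097433  0.02021482]
```

Cap gripped. Screwing down clockwise (+wz) while following the thread.

```bash
python3 -m crank '[[[0,0,4],[0,0,0.005],0.3],[[0,0,8],[0,0,0.009],0.3],[[0,0,8],[0,0,0.009],0.3],[[0,0,8],[0,0,0.009],0.3],[[0,0,8],[0,0,0.009],0.3],[[0,0,6],[0,0,0.007],0.3],[[0,0,3],[0,0,0.003],0.3],[[0,0,0],[0,0,0],0.3]]' 20
python3 -c "
from h import *
go(.4483,.3402,.054,104);print(r.get_state()['moment'])"
```

```text
time_s: 16.4
tcp_pos: [0.4513, 0.3405, 0.0564]
eef_rot: [179.9, -0.2, 58.2]
contact_force: [13.8, -3.2, 0.5]
gripper_width: 0.037
gripper_force: 20.0
t 16.4 tcp [0.4513 0.3405 0.0564] rot [ 1.7987e+02 -1.6000e-01  5.8250e+01] F [13.8 -3.2  0.5] w 0.037 gf 20.0 q [ 57.  22. -27.   0. -41.  91.]
shift cm [-0.18 -0.23  0.24] then wz -45.75
[-1.52208441 -4.78178125 -0.00805535]
```

A side force of 14 N shows that my centre is off by about 2–3 mm in x. I comply before going on.

```bash
python3 -m crank '[[[0,0,0],[0.06,0.1,0],0.3],[[0,0,0],[0.06,0.1,0],0.3],[[0,0,0],[0,0,0],0.3],[[0,0,0],[0,0,0],0.3]]'
python3 -c "
from h import *
go(.4483,.3402,.054,104);print(r.get_state()['moment'])"
```

```text
time_s: 16.8
tcp_pos: [0.4515, 0.3405, 0.0563]
eef_rot: [180.0, -0.1, 58.3]
contact_force: [0.8, 0.3, 6.9]
gripper_width: 0.0366
gripper_force: 20.0
t 16.8 tcp [0.4515 0.3405 0.0563] rot [ 1.7999e+02 -6.0000e-02  5.8330e+01] F [0.8 0.3 6.9] w 0.0366 gf 20.0 q [ 57.  22. -27.   0. -41.  91.]
shift cm [-0.19 -0.26  0.23] then wz -45.67
[-0.34593012 -0.26036634 -0.0928722 ]
```

```bash
S='from h import *
go(.4515,.3405,.054,104);print(r.get_state()["moment"].round(3))'
python3 -m crank '[[[0,0,5],[0,0,0],0.3],[[0,0,5],[0,0,0],0.3],[[0,0,5],[0,0,0],0.3],[[0,0,0],[0,0,0],0.3]]'>/dev/null; python3 -c "$S"
python3 -m crank '[[[0,0,5],[0,0,0],0.3],[[0,0,5],[0,0,0],0.3],[[0,0,5],[0,0,0],0.3],[[0,0,0],[0,0,0],0.3]]'>/dev/null; python3 -c "$S"
python3 -m crank '[[[0,0,5],[0,0,0],0.3],[[0,0,5],[0,0,0],0.3],[[0,0,5],[0,0,0],0.3],[[0,0,0],[0,0,0],0.3]]'>/dev/null; python3 -c "$S"
```

```text
t 17.2 tcp [0.452  0.3401 0.0562] rot [ 1.7997e+02 -5.0000e-02  4.3160e+01] F [ 4.8 -2.2  5.6] w 0.0363 gf 20.0 q [ 57.  22. -27.   0. -41.  76.]
shift cm [-0.01 -0.06  0.22] then wz -60.84
[-0.976 -1.601 -0.076]
t 17.6 tcp [0.4522 0.3397 0.056 ] rot [ 1.7995e+02 -5.0000e-02  2.8160e+01] F [ 7.5 -4.3  3.2] w 0.037 gf 20.0 q [ 57.  22. -27.   0. -41.  61.]
shift cm [-0.02 -0.11  0.2 ] then wz -75.84
[-1.66  -2.729 -0.029]
t 18.0 tcp [0.4524 0.3391 0.0559] rot [ 1.7992e+02 -4.0000e-02  1.3150e+01] F [ 9.3 -6.7  2.9] w 0.0368 gf 20.0 q [ 57.  22. -27.   0. -41.  46.]
shift cm [-0.06 -0.15  0.19] then wz -90.85
[-2.329 -3.504 -0.053]
```

```bash
S='from h import *
go(.4515,.3405,.054,104);print(r.get_state()["moment"].round(3))'
python3 -m crank '[[[0,0,0],[0.12,0.13,0],0.3],[[0,0,0],[0,0,0],0.3],[[0,0,0],[0,0,0],0.3]]'>/dev/null; python3 -c "$S"
python3 -m crank '[[[0,0,5],[0,0,0],0.3],[[0,0,5],[0,0,0],0.3],[[0,0,0],[0,0,0],0.3]]'>/dev/null; python3 -c "$S"
python3 -m crank '[[[0,0,5],[0,0,0],0.3],[[0,0,5],[0,0,0],0.3],[[0,0,0],[0,0,0],0.3]]'>/dev/null; python3 -c "$S"
```

```text
t 18.3 tcp [0.4526 0.339  0.0559] rot [1.800e+02 1.000e-02 1.332e+01] F [ 0.8 -1.1  4.4] w 0.0367 gf 20.0 q [ 57.  22. -27.  -0. -41.  47.]
shift cm [-0.08 -0.17  0.19] then wz -90.68
[-0.546 -0.184 -0.064]
t 18.6 tcp [0.4526 0.3386 0.0557] rot [1.7996e+02 2.0000e-02 3.2500e+00] F [ 1.7 -2.4  4.9] w 0.0364 gf 20.0 q [ 57.  22. -27.   0. -41.  37.]
shift cm [-0.1  -0.19  0.17] then wz -100.75
[-1.276 -0.609 -0.138]
t 18.9 tcp [0.4526 0.3383 0.0556] rot [ 1.7992e+02  2.0000e-02 -6.7000e+00] F [ 2.2 -5.   5.4] w 0.0367 gf 20.0 q [ 57.  22. -27.   0. -41.  27.]
shift cm [-0.14 -0.21  0.16] then wz -110.7
[-1.673 -0.873 -0.004]
```

The grip is about 2.3 mm off centre, so the TCP runs on a small arc. z has fallen 1.3 mm over 110°, so the cap is turning with the tool. I add dy compensation.

```bash
S='from h import *
go(.4515,.3405,.054,104);print(r.get_state()["moment"].round(3))'
python3 -m crank '[[[0,0,4],[0,0.09,0],0.3],[[0,0,4],[0,0.016,0],0.3],[[0,0,0],[0,0,0],0.3],[[0,0,0],[0,0,0],0.3]]'>/dev/null; python3 -c "$S"
python3 -m crank '[[[0,0,4],[0,0.016,0],0.3],[[0,0,4],[0,0.016,0],0.3],[[0,0,0],[0,0,0],0.3],[[0,0,0],[0,0,0],0.3]]'>/dev/null; python3 -c "$S"
python3 -m crank '[[[0,0,4],[0,0.016,0],0.3],[[0,0,4],[0,0.016,0],0.3],[[0,0,0],[0,0,0],0.3],[[0,0,0],[0,0,0],0.3]]'>/dev/null; python3 -c "$S"
```

```text
t 19.3 tcp [0.4526 0.3379 0.0556] rot [ 1.7998e+02  1.0000e-02 -1.4500e+01] F [ 1.4 -2.4  3.8] w 0.0367 gf 20.0 q [ 57.  22. -27.  -0. -41.  19.]
shift cm [-0.17 -0.23  0.16] then wz -118.5
[-0.977 -0.683 -0.072]
t 19.7 tcp [0.4525 0.3376 0.0555] rot [ 1.7998e+02  1.0000e-02 -2.2500e+01] F [ 1.7 -3.6  3.6] w 0.0365 gf 20.0 q [ 57.  22. -27.  -0. -41.  11.]
shift cm [-0.2  -0.23  0.15] then wz -126.5
[-1.132 -0.648 -0.053]
t 20.1 tcp [0.4523 0.3373 0.0554] rot [179.98   0.   -30.49] F [ 2.4 -2.5  2.3] w 0.0366 gf 20.0 q [ 57.  22. -27.  -0. -41.   3.]
shift cm [-0.24 -0.24  0.14] then wz -134.49
[-1.182 -0.792 -0.022]
```

```bash
S='from h import *
go(.4515,.3405,.054,104);print(r.get_state()["moment"].round(3))'
for i in 1 2 3 ; do :; done
python3 -m crank '[[[0,0,4],[0,0.016,0],0.3],[[0,0,4],[0,0.016,0],0.3],[[0,0,0],[0,0,0],0.3],[[0,0,0],[0,0,0],0.3]]'>/dev/null; python3 -c "$S"
python3 -m crank '[[[0,0,4],[0,0.016,0],0.3],[[0,0,4],[0,0.016,0],0.3],[[0,0,0],[0,0,0],0.3],[[0,0,0],[0,0,0],0.3]]'>/dev/null; python3 -c "$S"
python3 -m crank '[[[0,0,4],[0,0.016,0],0.3],[[0,0,4],[0,0.016,0],0.3],[[0,0,0],[0,0,0],0.3],[[0,0,0],[0,0,0],0.3]]'>/dev/null; python3 -c "$S"
```

```text
t 20.5 tcp [0.4521 0.337  0.0554] rot [179.97   0.   -38.5 ] F [ 2.2 -3.   1.1] w 0.036 gf 20.0 q [ 57.  22. -27.  -0. -41.  -5.]
shift cm [-0.27 -0.24  0.14] then wz -142.5
[-1.264 -0.812 -0.005]
t 20.9 tcp [0.4519 0.3368 0.0553] rot [179.97  -0.   -46.5 ] F [ 2.  -4.3  0.7] w 0.0369 gf 20.0 q [ 57.  22. -27.  -0. -41. -13.]
shift cm [-0.3  -0.23  0.13] then wz -150.5
[-1.205 -0.85  -0.05 ]
t 21.3 tcp [0.4515 0.3369 0.0554] rot [ 1.7998e+02  1.0000e-02 -5.4460e+01] F [-0.1 -1.8 -0.4] w 0.0364 gf 20.0 q [ 57.  22. -27.  -0. -41. -21.]
shift cm [-0.3  -0.21  0.14] then wz -158.46
[-0.47   0.271  0.464]
```

The moment about z has jumped to +0.46 N m and z no longer falls, so this is the stop. One more small push to confirm.

```bash
S='from h import *
go(.4515,.3405,.054,104);print(r.get_state()["moment"].round(3))'
python3 -m crank '[[[0,0,3],[0,0,0],0.3],[[0,0,3],[0,0,0],0.3],[[0,0,0],[0,0,0],0.3],[[0,0,0],[0,0,0],0.3],[[0,0,0],[0,0,0],0.3]]'>/dev/null; python3 -c "$S"
```

```text
t 21.8 tcp [0.4514 0.3366 0.0554] rot [179.96  -0.   -60.57] F [-2.6 -2.1  0.3] w 0.0367 gf 20.0 q [ 57.  22. -27.  -0. -41. -27.]
shift cm [-0.34 -0.2   0.14] then wz -164.57
[-0.572  1.195  0.511]
```

Torque is saturated at about 0.5 N m, so the cap is bottomed and the fingers are slipping. Backing off about 91°.

```bash
S='from h import *
go(.4515,.3405,.054,104);print(r.get_state()["moment"].round(3))'
python3 -m crank '[[[0,0,-4],[0,-0.016,0],0.3],[[0,0,-7],[0,-0.028,0],0.3],[[0,0,-7],[0,-0.028,-0.01],0.3],[[0,0,-7],[0,-0.028,-0.01],0.3],[[0,0,-7],[0,-0.028,-0.01],0.3],[[0,0,-7],[0,-0.028,-0.01],0.3],[[0,0,-7],[0,-0.028,-0.01],0.3],[[0,0,0],[0,0,0],0.3]]'>/dev/null; python3 -c "$S"
python3 -m crank '[[[0,0,-7],[0,-0.028,-0.01],0.3],[[0,0,-7],[0,-0.028,-0.01],0.3],[[0,0,-7],[0,-0.028,-0.01],0.3],[[0,0,-7],[0,-0.028,-0.01],0.3],[[0,0,-7],[0,-0.028,-0.01],0.3],[[0,0,-6],[0,-0.028,-0.01],0.3],[[0,0,-4],[0,-0.016,0],0.3],[[0,0,0],[0,0,0],0.3]]'>/dev/null
python3 -m crank '[[[0,0,0],[0,0,0],0.3],[[0,0,0],[0,0,0],0.3],[[0,0,0],[0,0,0],0.3]]' ;python3 -c "$S"; python3 -c "
from h import *
c=cap('scene','s5');cv2.imwrite('pics/s5c.png',cv2.resize(c['color'][120:320,240:470,::-1],None,fx=3,fy=3,interpolation=cv2.INTER_CUBIC))"
```

```text
t 22.6 tcp [0.4525 0.3379 0.0559] rot [ 1.7997e+02  4.0000e-02 -1.4560e+01] F [-4.3 -1.2  1.7] w 0.0364 gf 20.0 q [ 57.  22. -27.  -0. -41.  19.]
shift cm [-0.16 -0.22  0.19] then wz -118.56
[-0.529  1.786  0.006]
time_s: 23.7
tcp_pos: [0.4523, 0.3395, 0.0564]
eef_rot: [180.0, 0.1, 30.0]
contact_force: [-4.7, -1.3, 0.5]
gripper_width: 0.0368
gripper_force: 20.0
t 23.7 tcp [0.4523 0.3395 0.0564] rot [1.7999e+02 7.0000e-02 3.0040e+01] F [-4.7 -1.3  0.5] w 0.0368 gf 20.0 q [ 57.  22. -26.  -0. -42.  63.]
shift cm [-0.02 -0.12  0.24] then wz -73.96
[-0.687  1.923  0.121]
```

View pics/s5c.png

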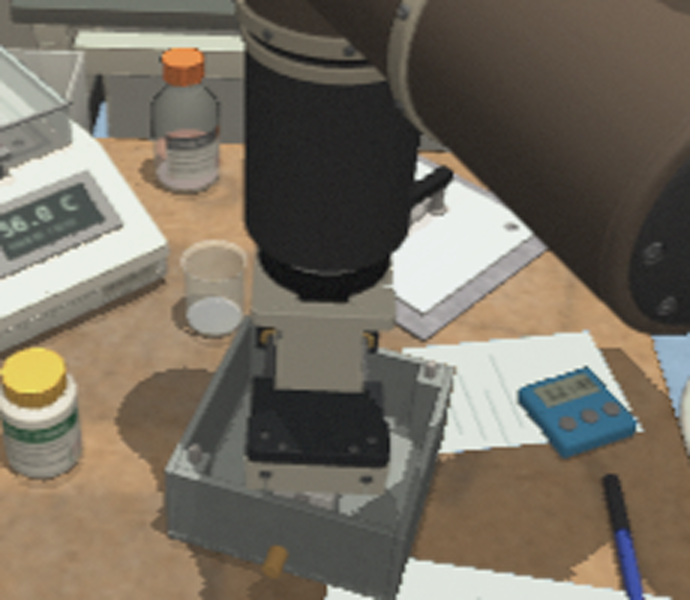

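The picture shows the cover still on the mat and the bystanders in place. The tool turned back 90.6° and rose 1.0 mm (4 mm per turn), with the 20 N grip held. Handing in.

```bash
python3 -c "
from plant import r
print(r.close_job())"
```

```text
the job is handed in; nothing more can be done
None
```

The job is handed in, with no verdict returned: the cover lies flat in the middle of the mat, let go, and the vent cap was screwed to its stop, backed off about 90° and is still held with 20 N; the bottle, beaker and pot looked undisturbed in the last picture.

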